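# Pack the microscope mount into its tray

### The arm

A 6-joint arm with a two-finger parallel gripper is mounted at the origin on the work surface. World frame = base frame: x ahead of the robot, y to its left, z up, the work surface at z = 0. Lengths are in m, angles in rad, forces in N, time in s.
With the tool pointing down it reaches from about 0.3 to 0.775 m from the base axis. Payload 14.6 kg.
Tool frame: the origin (TCP) lies at the very end of the fingers, on their centre line; the grasp point (between the pads) lies 19 mm behind it; z points along the fingers, y is the line along which they close (so a half turn about z gives the same grasp; the last joint's range is limited). The gripper opens to 94 mm and grips with 3 to 60 N. Pads are 16 mm wide; open, the fingers measure 119 mm over their backs; the gripper's body (75 mm by 177 mm) begins 78 mm behind the grasp point.
Start: joints at [-1.204, 0.3, 1.521, -0, 1.321, -0.067], TCP at [0.231, -0.499, 0.205] pointing down, gripper open.
Joint ranges: [-3.03, 3.03], [-0.79, 2.21], [0.23, 2.52], [-1.04, 4.18], [0, 3.07], [-2.55, 2.55]. Speed limits (rad/s): [2.22, 2.22, 2.57, 3.14, 3.14, 3.14].

### API

Orientations are given as [roll, pitch, yaw] about the fixed x, y, z axes, in that order (R = Rz(yaw) Ry(pitch) Rx(roll)).
In Python, from station import telemetry, cams, hand_in, nets gives the robot as it stands.
- The arm moves only by the tool move_arm, never from a script. Its argument "increments" is a list of rows, each a list of 4 numbers: the shift along the tool's x, y, z in m, then the turn about the tool's z in rad. In form: [[tx, ty, tz, roll], ...]. A call has 1 to 20 rows; each row shifts and turns the commanded pose from where the row before left it, along the tool's axes as they then stand; what a row does not reach is not made up. A row lasts 1/8 s, in which the tool goes at most 62.5 mm and 10.7 degrees, less where a joint would pass 70% of its speed; a pose out of reach is approached as far as the arm can. A call is refused whole if a number of a shift passes 0.0625 or a number of a turn 0.188, either way. A call with a gripper value outside its range is refused whole. "grip" is the opening, from 0 (shut) to 1 (fully open), set as the call begins (left out, the last holds). The fingers move at their own pace and stop on an object; "force" is the grip in N (left out, the last holds). Time passes only in rows, so rows that do not move let the fingers close. It gives the time, the measured TCP pose, the force, the opening and the grip force at its end, in the units of the state.
- telemetry.get_obs(): the state, without advancing time (a new reading comes with each control period).
- cams.camera(name): name is "scene" or "side" or "wrist"; returns the picture (420x560x3 uint8, blue, green, red); there is no depth.
- cams.camera_model(name): a dict with "intrinsics" (3x3 intrinsics, pixels), "xyz" and "attitude" of the camera in the world; the wrist camera has in their place "T_tool_cam" (4x4, takes a point from camera to tool coordinates, whose origin is the TCP and whose axes are the flange's). Camera axes: x right, y up, looking along -z (the intrinsics and any distortion apply to the point x, -y, -z); pixel columns grow to the right and rows downward; lengths in m; the calibration is good to about 2 mm. A picture is of the moment at which its call begins: read the wrist's pose just before it. camera_model takes no time and is no camera call.
- hand_in(): hands the job in; it is judged then, once.
Trained networks look in the newest picture that a camera, given by its name, has taken for a name from the list of things; names that differ only in an ending like _2 or _b are one class to them, and where a whole thing is asked for, a point or a joint stands for the part that bears it (a point fixed in the world has none). Each returns a list of dicts, best first, with "conf" (0 to 1); they miss things now and then, are a little off and sometimes report something else, mostly with a low value. They report only what shows in the picture. A call takes as long as a camera call.
- nets.search_frame(camera, query): "extent" ([left, top, right, bottom] in pixels, round what is visible of it).
- nets.mark_of(camera, query): "centre" ([column, row] in pixels: a listed point, or the origin of a listed thing).
The state is a dict: "time_s": time; "qpos": joint angles; "joint_vel": joint speeds; "tau": joint torques, N m; "ee_pos": TCP position; "eef_rot": TCP orientation; "force": force on the tool from outside, world axes, zero at the start; "moment": the same for the moment, N m; "grip_width": finger opening in m; "grip_force": force on a finger pad.
Only numpy, scipy, OpenCV 4.12 (cv2) and the standard library are available. Lean on these libraries where they do the work, as an engineer would, in place of code of your own. Each camera call takes 0.05 s, during which the arm holds its last target. There are 200 camera calls.

### The job

Pack the long-footed angle bracket and the ridged slide block of the microscope mount together into the empty steel tray. They only fit one way: the bracket stands with its foot flat on the tray's floor and its plate upright, and the block sits level on top of that foot, ridge up, both within the walls. Set the parts down gently rather than dropping them, and leave the short-footed bracket where it is.

Things in the scene. Friction and masses are not known exactly. Their poses are not given: they have to be found in the camera images.
- tray: Empty open steel tray, fixed to the bench. Outside 150 (x) by 100 (y) by 40 mm high; walls and floor 5 mm thick, so inside 140 by 90 mm. Origin at the centre of its underside; the inner floor lies 5 mm above the origin, the rim 40 mm above; x along the long side, z up.
- long_bracket: L-shaped bare aluminium angle bracket with the long foot, about 280 g. Foot 120 (x) by 70 (y) by 8 mm thick, lying flat; at the foot's -x end stands an upright plate 10 mm thick (x from -60 to -50 mm), 50 mm wide (y), whose top is 80 mm above the underside. Origin at the centre of the foot's underside; z up. It can be lifted by pinching the plate across its 10 mm thickness. It fits the tray with the plate at either end.
- slide_block: Bare aluminium slide block with a ridge on top, about 400 g. Body 80 (x) by 60 (y) by 28 mm high; on it, centred, a ridge 60 (x) by 24 (y) mm, 30 mm high, so the top is 58 mm above the underside. Origin at the centre of its underside, z up. The ridge is the place to grip (24 mm across y). It rests on the bracket's foot beside the upright plate, where 110 by 70 mm of the foot are free.
- short_bracket: A similar but smaller aluminium angle bracket that is not to be moved: foot 60 (x) by 50 (y) by 8 mm, plate 40 mm wide and 60 mm tall at its -x end. Origin at the centre of the foot's underside, z up.

How it is judged:
At the end, for the whole second after the job is handed in: Bracket foot flat on the tray floor (origin within 30 mm of the tray centre, 1-10 mm above the tray origin, tilt under 0.1 rad); block on that foot (origin 4-13 mm above the bracket's, within 40 mm of the tray centre, tilt under 0.1 rad); both released and at rest (horizontal distance between long_bracket and tray below 0.03 m and z of long_bracket in the frame of tray between 0.001 and 0.01 m and angle between each of long_bracket, slide_block's own z axis and vertical below 0.1 rad and z of slide_block in the frame of long_bracket between 0.004 and 0.013 m and horizontal distance between slide_block and tray below 0.04 m and linear speed of each of long_bracket, slide_block below 0.02 m/s and contact force between the fingers and long_bracket below 0.1 N and contact force between the fingers and slide_block below 0.1 N); the robot touches nothing.
It fails at once if the short-footed bracket is moved by more than 30 mm (distance of short_bracket from where it was at the start of the episode above 0.03 m).
It fails at once if the long bracket is dropped (falls freely, touching nothing, faster than 0.7 m/s, about 25 mm) (linear speed of long_bracket above 0.7 m/s and contact force between anything else and long_bracket below 0.01 N).
It fails at once if the slide block is dropped (falls freely, touching nothing, faster than 0.7 m/s, about 25 mm) (linear speed of slide_block above 0.7 m/s and contact force between anything else and slide_block below 0.01 N).
It also fails if it takes over 56 s, if anything falls off the work surface, if the arm or the gripper's body presses on something with over 40 N, if the wrist force passes 120 N, or if a joint passes its speed limit or range.

## Working session

There is one attempt and no reset: what is moved stays moved. The work goes in short steps, Python scripts to look and compute and a tool call to move; the robot and the scene stay as the last step left them, time stands still between calls to the robot, and variables do not carry over. Pictures are saved under pics/ and viewed, at most 10 in all, crops included, and the job is handed in when it is done.

Besides the shell and the picture viewer there is one more tool, called after ">>>" by a JSON object that holds its "api" and its "payload". move_arm: Moves the arm, as the interface text tells. Its arguments: {"type":"object","properties":{"increments":{"type":"array"},"grip":{"type":"number"},"force":{"type":"number"}},"required":["increments"]}

```bash
ls; mkdir -p pics; python3 - <<'E'
from station import telemetry,cams,nets
import cv2,numpy as np
ims=[]
for c in ["scene","side"]:
    im=cams.camera(c); ims.append(im)
    cv2.imwrite(f"pics/{c}0.png",im)
    m=cams.camera_model(c); print(c,{k:np.round(v,4).tolist() if not isinstance(v,str) else v for k,v in m.items()})
    for q in ["tray","long_bracket","slide_block","short_bracket"]:
        print(q,nets.search_frame(c,q)[:2],nets.mark_of(c,q)[:2])
print(cams.camera_model("wrist"))
print(telemetry.get_obs())
E
```

```text
pics
scene {'intrinsics': [[465.9545, 0.0, 279.6847], [0.0, 465.9545, 210.5253], [0.0, 0.0, 1.0]], 'xyz': [0.8635, 0.4198, 0.6653], 'attitude': [0.6891, 0.0006, 2.4755]}
tray [{'extent': [224.8, 187.1, 328.8, 268.7], 'conf': 0.6}] [{'centre': [276.7, 234.0], 'conf': 0.84}]
long_bracket [{'extent': [410.3, 252.7, 514.2, 316.6], 'conf': 0.89}] [{'centre': [452.6, 294.1], 'conf': 0.81}]
slide_block [{'extent': [213.1, 87.8, 257.9, 130.5], 'conf': 0.73}] [{'centre': [236.4, 115.7], 'conf': 0.62}]
short_bracket [{'extent': [314.4, 314.0, 369.5, 377.8], 'conf': 0.97}] [{'centre': [336.5, 350.1], 'conf': 0.72}]
side {'intrinsics': [[472.1638, 0.0, 271.0671], [0.0, 472.1638, 208.8122], [0.0, 0.0, 1.0]], 'xyz': [0.4037, 0.5977, 0.6899], 'attitude': [0.7634, 0.0136, -2.9408]}
tray [{'extent': [210.6, 193.0, 301.1, 261.9], 'conf': 0.66}] [{'centre': [256.2, 232.6], 'conf': 0.84}]
long_bracket [{'extent': [269.0, 341.2, 362.1, 419.6], 'conf': 0.84}] [{'centre': [308.3, 381.6], 'conf': 0.8}]
slide_block [{'extent': [322.0, 112.3, 359.6, 148.7], 'conf': 0.74}] [{'centre': [336.2, 139.4], 'conf': 0
[... 650 characters left out ...]
me_s': 0.9, 'qpos': array([-1.20361211e+00,  2.99885151e-01,  1.52103113e+00,  1.64010639e-05,
        1.32067550e+00, -6.65982115e-02]), 'joint_vel': array([ 7.26473956e-05, -3.54290708e-04, -2.62555386e-03, -7.05095166e-04,
       -1.29263275e-03, -4.97482551e-04]), 'tau': array([ 8.21735157e-04, -5.31653953e+01, -3.52912152e+01,  7.08991732e-02,
        2.12575402e-02,  2.17137710e-05]), 'ee_pos': array([ 0.23116473, -0.49904465,  0.20544055]), 'eef_rot': array([ 3.14159073e+00, -1.57975679e-05,  4.33778371e-01]), 'force': array([-0.16840581, -0.2230281 , -0.6330218 ]), 'moment': array([3.70873444e-05, 4.90279977e-03, 3.67946021e-02]), 'grip_force': 0.0, 'grip_width': 0.09433907661105297}
```

```bash
cat > h.py <<'E'
import numpy as np,cv2
from scipy.spatial.transform import Rotation as R
from scipy.optimize import least_squares
from station import telemetry,cams,nets
def cam(c,o=None):
    m=cams.camera_model(c); K=m["intrinsics"]
    if c=="wrist":
        o=o or telemetry.get_obs(); T=np.eye(4); T[:3,:3]=R.from_euler("xyz",o["eef_rot"]).as_matrix(); T[:3,3]=o["ee_pos"]
        T=T@m["T_tool_cam"]; return K,T[:3,:3],T[:3,3]
    return K,R.from_euler("xyz",m["attitude"]).as_matrix(),np.array(m["xyz"])
def proj(C,P):
    K,Rm,t=C; p=(np.atleast_2d(P)-t)@Rm*[1,-1,-1]; p=p@K.T; return p[:,:2]/p[:,2:]
def ray(C,uv,z):
    K,Rm,t=C; d=Rm@(np.linalg.inv(K)@[uv[0],uv[1],1]*[1,-1,-1]); return t+d*(z-t[2])/d[2]
def box(x0,x1,y0,y1,z0,z1): return np.array([[x,y,z] for x in(x0,x1) for y in(y0,y1) for z in(z0,z1)])/1000
PARTS={"tray":[box(-75,75,-50,50,0,40)],
"long_bracket":[box(-60,60,-35,35,0,8),box(-60,-50,-25,25,0,80)],
"slide_block":[box(-40,40,-30,30,0,28),box(-30,30,-12,12,28,58)],
"short_bracket":[box(-30,30,-25,25,0,8),box(-30,-22,-20,20,0,60)]}
def place(P,x,y,z,yaw): return P@R.from_euler("z",yaw).as_matrix().T+[x,y,z]
def draw(im,C,name,x,y,z,yaw,col):
    for b in PARTS[name]:
        q=proj(C,place(b,x,y,z,yaw))
        for i in range(8):
            for k in(1,2,4):
                if not i&k: cv2.line(im,*[tuple(int(round(v*16)) for v in q[j]) for j in(i,i|k)],col,1,cv2.LINE_AA,4)
E
python3 - <<'E'
from h import *
mk={"tray":([276.7,234.0],[256.2,232.6]),"long_bracket":([452.6,294.1],[308.3,381.6]),"slide_block":([236.4,115.7],[336.2,139.4]),"short_bracket":([336.5,350.1],[185.4,332.8])}
for n,(a,b) in mk.items(): print(n,ray(cam("scene"),a,0).round(3),ray(cam("side"),b,0).round(3))
a=cv2.imread("pics/scene0.png");b=cv2.imread("pics/side0.png")
a=cv2.resize(a[60:400,180:540],None,fx=2.2,fy=1.75*1.0) if 0 else cv2.resize(a[70:390,190:540],None,fx=1.85,fy=1.85)
b=cv2.resize(b[90:420,140:400],None,fx=1.8,fy=1.8)
cv2.imwrite("pics/a.png",a);cv2.imwrite("pics/b.png",b)
E
```

```text
tray [0.563 0.028 0.   ] [0.56 0.02 0.  ]
long_bracket [0.414 0.298 0.   ] [0.418 0.293 0.   ]
slide_block [ 0.432 -0.286  0.   ] [ 0.439 -0.297  0.   ]
short_bracket [0.625 0.252 0.   ] [0.626 0.251 0.   ]
```

View pics/a.png

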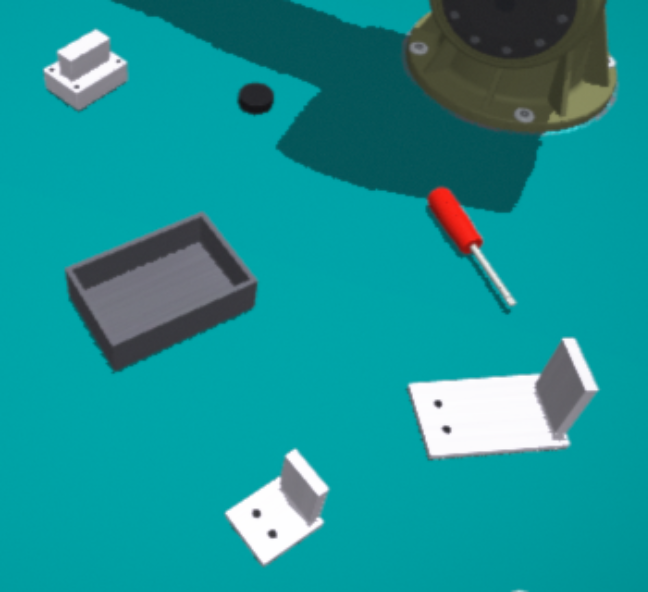

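View pics/b.png

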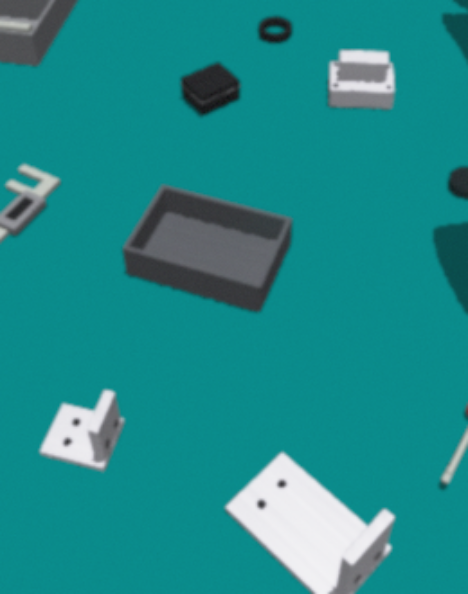

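The pictures show the tray in the centre (scene ≈277,234), the long bracket at right (≈453,294) with its plate towards the base, the block at upper left (≈236,116) and the short bracket at the bottom (≈337,350). I'll refine the poses by fitting silhouettes.

```bash
cat >> h.py <<'E'
S=4
def mask(im,uv,thr=100):
    s=cv2.cvtColor(im,cv2.COLOR_BGR2HSV)[...,1]; m=(s<thr).astype(np.uint8)
    n,l=cv2.connectedComponents(m); k=np.bincount(l[int(uv[1])-6:int(uv[1])+7,int(uv[0])-6:int(uv[0])+7].ravel(),minlength=n); k[0]=0
    return (l==k.argmax()).astype(np.uint8)
def sil(C,name,p,shape,z=0):
    o=np.zeros((shape[0]*2,shape[1]*2),np.uint8)
    for b in PARTS[name]:
        q=proj(C,place(b,p[0],p[1],z,p[2])); h=cv2.convexHull(np.float32(q))
        cv2.fillConvexPoly(o,np.int32(np.round((h+.5)*2*16)),1,shift=4)
    return o
def fit(name,views,x,y,z=0):
    from scipy.optimize import minimize
    ms=[cv2.resize(m,None,fx=2,fy=2,interpolation=cv2.INTER_NEAREST) for _,m in views]
    def f(p): 
        return sum(1-(s&m).sum()/(s|m).sum() for (C,_),m in zip(views,ms) for s in [sil(C,name,p,(420,560),z)])
    best=min(([x,y,a] for a in np.arange(-3.14,3.14,.2)),key=f)
    for _ in range(3):
        r=minimize(f,best,method="Nelder-Mead",options=dict(initial_simplex=np.array(best)+np.vstack([np.zeros(3),np.diag([.012,.012,.15])]),xatol=1e-4,fatol=1e-4)); best=r.x
    return best,r.fun
E
python3 - <<'E'
from h import *
mk={"tray":([276.7,234.0],[256.2,232.6],.562,.024),"long_bracket":([452.6,294.1],[308.3,381.6],.416,.296),"slide_block":([236.4,115.7],[336.2,139.4],.436,-.29),"short_bracket":([336.5,350.1],[185.4,332.8],.625,.252)}
ims={c:cv2.imread(f"pics/{c}0.png") for c in("scene","side")}
for n,(a,b,x,y) in mk.items():
    A=(cam("scene"),mask(ims["scene"],a)); B=(cam("side"),mask(ims["side"],b))
    for v in ([A],[B],[A,B]):
        p,f=fit(n,v,x,y); print(n,p.round(4),round(f,3))
    for (C,m),c in zip((A,B),ims): 
        draw(ims[c],C,n,p[0],p[1],0,p[2],(0,0,255))
cv2.imwrite("pics/a1.png",cv2.resize(np.hstack([ims["scene"][70:390,190:540],ims["side"][90:410,140:400]]),None,fx=1.3,fy=1.3))
E
```

```text
tray [ 0.5597  0.0229 -0.1714] 0.03
tray [ 0.5612  0.0205 -0.1488] 0.033
tray [ 0.5597  0.0219 -0.164 ] 0.075
long_bracket [ 0.4165  0.298  -0.5824] 0.027
long_bracket [ 0.4161  0.2955 -0.5842] 0.015
long_bracket [ 0.4164  0.2968 -0.5869] 0.074
slide_block [ 0.4301 -0.2883 -3.0077] 0.045
slide_block [ 0.4314 -0.2924 -2.9874] 0.032
slide_block [ 0.4307 -0.2901 -2.9909] 0.119
short_bracket [ 0.6247  0.2529 -0.0724] 0.029
short_bracket [ 0.6257  0.2513 -0.0772] 0.033
short_bracket [ 0.6251  0.2522 -0.0737] 0.098
```

View pics/a1.png

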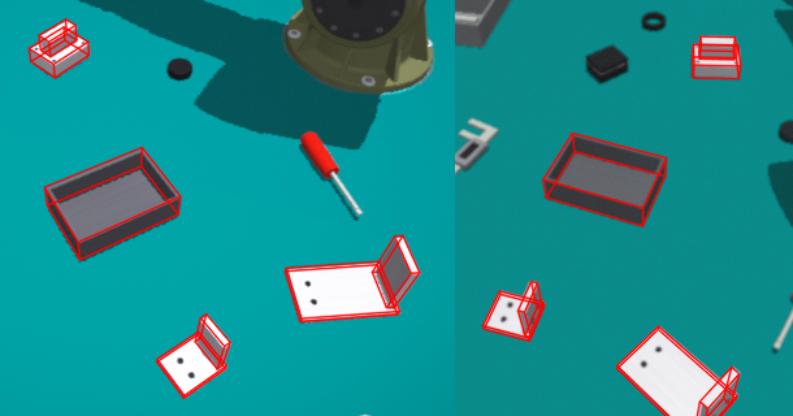

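The overlays match both views to about 2 mm. Next I'll turn the wrist and move over the bracket's plate, keeping clear of the base.

>>> {"api": "move_arm", "payload": {"increments": [[0,0,0,-0.183],[0,0,0,-0.183],[0,0,0,-0.184],[0.0567,-0.0048,0,0],[0.0567,-0.0048,0,0],[0.0567,-0.0048,0,0],[0.0567,-0.0048,0,0],[0.0567,-0.0048,0,0],[0.0567,-0.0048,0,0],[0.0567,-0.0048,0,0],[0.0567,-0.0048,0,0],[0.039,-0.0378,0,0],[0.039,-0.0378,0,0],[0.039,-0.0378,0,0],[0.039,-0.0378,0,0],[0.039,-0.0378,0,0],[0.039,-0.0378,0,0],[0.039,-0.0378,0,0],[0.039,-0.0378,0,0],[0,0,0,0]], "grip": 1, "force": 50}}

```text
time_s: 3.4
ee_pos: [0.3704, 0.3295, 0.2051]
eef_rot: [-3.141, 0.0, 0.988]
force: [0.6, -0.6, -0.2]
grip_width: 0.094
grip_force: 0.0
```

```bash
cat >> h.py <<'E'
def togo(o,x,y,z,yaw):
    d=np.array([x,y,z])-o["ee_pos"]; Rm=R.from_euler("xyz",o["eef_rot"]).as_matrix()
    print("tcp",o["ee_pos"].round(4),o["eef_rot"].round(4),"togo tool",(Rm.T@d).round(4),"roll",round(o["eef_rot"][2]-yaw,4))
E
python3 - <<'E'
from h import *
o=telemetry.get_obs(); im=cams.camera("wrist"); C=cam("wrist",o)
p=[.4164,.2968,-.5869]
uv=proj(C,[[*p[:2],.008]])[0]; print(uv)
m=mask(im,uv); print(m.sum())
try:
    q,f=fit("long_bracket",[(C,m)],*p[:2]); print(q.round(4),f)
    x,y=place(np.array([-.055,0,0]),q[0],q[1],0,q[2])[:2]; togo(o,x,y,.042,q[2]+np.pi/2)
except Exception as e: print(e)
draw(im,C,"long_bracket",*p[:2],0,p[2],(0,0,255)); draw(im,C,"long_bracket",*q[:2],0,q[2],(0,255,0))
cv2.imwrite("pics/w1.png",im)
E
```

```text
[333.17613579 192.1376809 ]
8488
[ 0.4151  0.2969 -0.5827] 0.02855376644785257
tcp [0.3704 0.3295 0.2051] [-3.1412e+00  2.0000e-04  9.8760e-01] togo tool [-0.0026  0.0003  0.1631] roll -0.0005
```

View pics/w1.png

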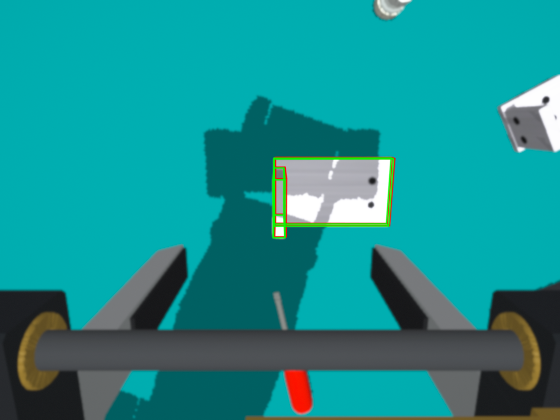

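The wrist fit agrees with the fixed cameras: the plate is centred between the fingers at about (279,200). The screwdriver lies outside the finger path, so I'll descend and grip.

>>> {"api": "move_arm", "payload": {"increments": [[-0.002,0,0.04,0],[0,0,0.04,0],[0,0,0.04,0],[0,0,0.03,0],[0,0,0.013,0],[0,0,0,0]]}}

```text
time_s: 4.2
ee_pos: [0.3706, 0.3249, 0.0425]
eef_rot: [-3.141, 0.001, 0.983]
force: [-0.2, 0.2, 0.7]
grip_width: 0.0939
grip_force: 0.0
```

>>> {"api": "move_arm", "payload": {"increments": [[0,0,0,0],[0,0,0,0],[0,0,0,0],[0,0,0,0],[0,0,0,0],[0,0,0,0],[0,0,0,0],[0,0,0,0]], "grip": 0, "force": 50}}

```text
time_s: 5.2
ee_pos: [0.3703, 0.3255, 0.0424]
eef_rot: [3.142, 0.0, 0.984]
force: [-0.0, -0.5, -0.3]
grip_width: 0.0171
grip_force: 0.0
```

>>> {"api": "move_arm", "payload": {"increments": [[0,0,0,0],[0,0,0,0],[0,0,0,0]]}}

```text
time_s: 5.58
ee_pos: [0.3703, 0.3255, 0.0424]
eef_rot: [-3.141, -0.0, 0.984]
force: [-1.7, 0.8, -0.6]
grip_width: 0.0096
grip_force: 50.0
```

>>> {"api": "move_arm", "payload": {"increments": [[0,0,-0.02,0],[0,0,-0.04,0],[0,0,-0.04,0],[0,0,-0.02,0],[0,0,0,0],[0,0,0,0]]}}

```text
time_s: 6.32
ee_pos: [0.3699, 0.3251, 0.1612]
eef_rot: [-3.141, 0.002, 0.984]
force: [0.2, 0.4, -2.7]
grip_width: 0.0095
grip_force: 50.0
```

>>> {"api": "move_arm", "payload": {"increments": [[-0.012,0.02,0,0],[-0.02,0.032,0,0],[-0.022,0.036,0,0],[-0.022,0.036,0,0],[-0.022,0.036,0,0],[-0.022,0.036,0,0],[-0.02,0.032,0,0],[-0.018,0.028,0,0],[-0.012,0.02,0,0],[0,0,0,-0.085],[0,0,0,-0.085],[0,0,0,-0.085],[0,0,0,-0.085],[0,0,0,-0.085],[0,0,0,0],[0,0,0,0]]}}

```text
time_s: 8.32
ee_pos: [0.5057, 0.031, 0.1618]
eef_rot: [-3.14, 0.0, 1.407]
force: [0.3, 0.3, -2.5]
grip_width: 0.01
grip_force: 50.0
```

```bash
python3 - <<'E'
from h import *
o=telemetry.get_obs(); 
t=place(np.array([-.055,0,0]),.560,.0219,0,-.162); togo(o,t[0],t[1],.0474,np.pi/2-.162)
y=o["eef_rot"][2]-np.pi/2; z=o["ee_pos"][2]-.0424
b=place(np.array([.055,0,0]),*o["ee_pos"][:2],0,y)
V=[];D=[]
for c in("scene","side"):
    im=cams.camera(c);C=cam(c)
    draw(im,C,"long_bracket",b[0],b[1],z,y,(0,0,255)); draw(im,C,"tray",.560,.0219,0,-.162,(0,255,0)); D.append(im[60:380,130:430])
im=cams.camera("wrist");C=cam("wrist",o);draw(im,C,"long_bracket",b[0],b[1],z,y,(0,0,255)); draw(im,C,"tray",.560,.0219,0,-.162,(0,255,0))
cv2.imwrite("pics/c.png",np.hstack([D[0],D[1][:, :200],im[60:380,150:450]]))
E
```

```text
tcp [0.5057 0.031  0.1618] [-3.1404e+00  2.0000e-04  1.4069e+00] togo tool [-0.0002  0.0002  0.1144] roll -0.0019
```

View pics/c.png

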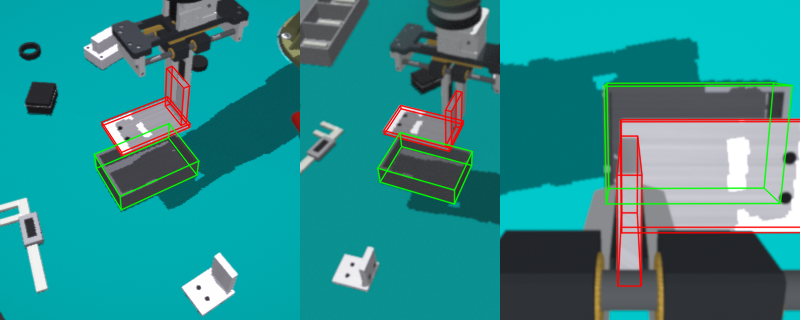

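The bracket hangs level where predicted (red outline), with the tray outline (green) directly below. I'll lower it gently.

>>> {"api": "move_arm", "payload": {"increments": [[0,0,0.02,0],[0,0,0.03,0],[0,0,0.025,0],[0,0,0.015,0],[0,0,0.01,0],[0,0,0.005,0],[0,0,0.003,0],[0,0,0.003,0],[0,0,0,0]]}}

```text
time_s: 9.6
ee_pos: [0.506, 0.0311, 0.0515]
eef_rot: [3.141, -0.0, 1.409]
force: [-0.1, -1.0, -2.8]
grip_width: 0.0096
grip_force: 50.0
```

>>> {"api": "move_arm", "payload": {"increments": [[0,0,0.001,0],[0,0,0.001,0],[0,0,0.001,0],[0,0,0,0]]}}

```text
time_s: 10.1
ee_pos: [0.5059, 0.0311, 0.0484]
eef_rot: [-3.141, 0.0, 1.409]
force: [0.5, -0.3, -2.7]
grip_width: 0.01
grip_force: 50.0
```

>>> {"api": "move_arm", "payload": {"increments": [[0,0,0.001,0],[0,0,0.0005,0],[0,0,0,0]]}}

```text
time_s: 10.48
ee_pos: [0.5061, 0.0311, 0.0474]
eef_rot: [3.141, -0.0, 1.409]
force: [-3.9, -0.2, 5.1]
grip_width: 0.0095
grip_force: 50.0
```

>>> {"api": "move_arm", "payload": {"increments": [[0,0,0,0],[0,0,0,0],[0,0,0,0],[0,0,0,0]], "grip": 0.6}}

```text
time_s: 10.98
ee_pos: [0.506, 0.0311, 0.0469]
eef_rot: [-3.142, 0.0, 1.409]
force: [-0.1, -0.6, -0.4]
grip_width: 0.0463
grip_force: 0.0
```

>>> {"api": "move_arm", "payload": {"increments": [[0,0,-0.03,0],[0,0,-0.05,0],[0,0,-0.05,0],[0,0,-0.04,0],[0,0,0,0]], "grip": 1}}

```text
time_s: 11.6
ee_pos: [0.507, 0.0311, 0.2198]
eef_rot: [3.136, -0.001, 1.409]
force: [-0.1, 1.0, -0.4]
grip_width: 0.0931
grip_force: 0.0
```

```bash
python3 - <<'E'
from h import *
o=telemetry.get_obs(); print(o["grip_width"],o["force"].round(1))
bp=place(np.array([-.0,0,0]),.4307,-.2901,0,0)
for yw in (-2.991,-2.991+np.pi): togo(o,.4307,-.2901,.205,yw); print(yw)
E
```

```text
0.09306485152891897 [-0.1  1.  -0.4]
tcp [0.507  0.0311 0.2198] [ 3.1364e+00 -8.0000e-04  1.4089e+00] togo tool [-0.3293 -0.0236  0.0144] roll 4.3999
-2.991
tcp [0.507  0.0311 0.2198] [ 3.1364e+00 -8.0000e-04  1.4089e+00] togo tool [-0.3293 -0.0236  0.0144] roll 1.2583
0.150592653589793
```

>>> {"api": "move_arm", "payload": {"increments": [[-0.047,-0.0034,0.002,0],[-0.047,-0.0034,0.002,0],[-0.047,-0.0034,0.002,0],[-0.047,-0.0034,0.002,0],[-0.047,-0.0034,0.002,0],[-0.047,-0.0034,0.002,0],[-0.047,-0.0034,0.002,0],[0,0,0,0.18],[0,0,0,0.18],[0,0,0,0.18],[0,0,0,0.18],[0,0,0,0.18],[0,0,0,0.18],[0,0,0,0.178],[0,0,0,0],[0,0,0,0]]}}

```text
time_s: 13.6
ee_pos: [0.4293, -0.2897, 0.2023]
eef_rot: [-3.141, 0.001, 0.155]
force: [-0.5, -0.0, 0.3]
grip_width: 0.0939
grip_force: 0.0
```

```bash
python3 - <<'E'
from h import *
ims={c:cams.camera(c) for c in("scene","side")}
V=[(cam(c),mask(ims[c],proj(cam(c),[[.56,.022,.013]])[0])) for c in ims]
for c in ims:
    C=cam(c); b=(.5603,.0221,.005,-.162)
    draw(ims[c],C,"long_bracket",*b,(0,0,255))
o=telemetry.get_obs(); im=cams.camera("wrist"); C=cam("wrist",o)
p=[.4307,-.2901,.1506]
m=mask(im,proj(C,[[*p[:2],.03]])[0]); print(m.sum())
q,f=fit("slide_block",[(C,m)],*p[:2]); print(q.round(4),f)
w=(q[2]+np.pi/2)%np.pi-np.pi/2
togo(o,q[0],q[1],.034,w)
draw(im,C,"slide_block",*q[:2],0,q[2],(0,255,0)); draw(im,C,"slide_block",*p[:2],0,p[2],(0,0,255))
cv2.imwrite("pics/d.png",np.hstack([ims["scene"][100:340,180:380],ims["side"][100:340,160:340],cv2.resize(im,(420,315))[:240]]))
E
```

```text
5299
[ 0.4307 -0.2886  0.1128] 0.020361355551394844
tcp [ 0.4294 -0.2897  0.2026] [-3.1413e+00  3.0000e-04  1.5340e-01] togo tool [ 0.0016 -0.0009  0.1686] roll 0.0407
```

View pics/d.png

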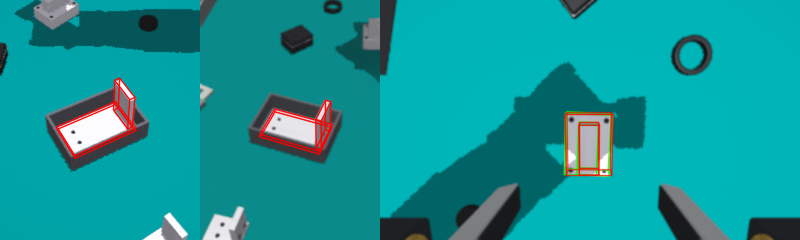

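The bracket sits in the tray as planned (the red outline matches both views). The block is centred between the fingers. I'll descend onto its ridge.

>>> {"api": "move_arm", "payload": {"increments": [[0.001,-0.001,0.03,0.03],[0,0,0.045,0],[0,0,0.045,0],[0,0,0.03,0],[0,0,0.018,0],[0,0,0,0]]}}

```text
time_s: 14.5
ee_pos: [0.4297, -0.2882, 0.0339]
eef_rot: [-3.14, 0.002, 0.122]
force: [-0.6, -0.0, -0.0]
grip_width: 0.0942
grip_force: 0.0
```

>>> {"api": "move_arm", "payload": {"increments": [[0,0,0,0],[0,0,0,0],[0,0,0,0],[0,0,0,0],[0,0,0,0],[0,0,0,0],[0,0,0,0],[0,0,0,0],[0,0,0,0],[0,0,0,0]], "grip": 0.1, "force": 50}}

```text
time_s: 15.75
ee_pos: [0.4303, -0.2886, 0.0349]
eef_rot: [-3.141, 0.0, 0.121]
force: [-0.9, 2.3, 1.0]
grip_width: 0.0238
grip_force: 50.0
```

>>> {"api": "move_arm", "payload": {"increments": [[0,0,-0.02,0],[0,0,-0.04,0],[0,0,-0.04,0],[0,0,-0.03,0],[0,0,-0.01,0],[0,0,0,0.095],[0,0,0,0.095],[0,0,0,0.093],[0,0,0,0],[0,0,0,0]]}}

```text
time_s: 17.0
ee_pos: [0.4301, -0.2885, 0.1742]
eef_rot: [-3.141, 0.001, -0.16]
force: [-0.5, -0.3, -2.9]
grip_width: 0.0236
grip_force: 50.0
```

```bash
python3 - <<'E'
from h import *
o=telemetry.get_obs(); print(o["grip_width"],o["force"]); togo(o,.5662,.0212,.17,-.162)
E
```

```text
0.0236020458026342 [-0.53452286 -0.28056482 -2.92106466]
tcp [ 0.4301 -0.2885  0.1742] [-3.1411e+00  1.0000e-03 -1.6010e-01] togo tool [ 0.085  -0.3274  0.0043] roll 0.0019
```

>>> {"api": "move_arm", "payload": {"increments": [[0.005,-0.02,0,0.002],[0.01,-0.038,0,0],[0.01,-0.04,0,0],[0.01,-0.04,0,0],[0.01,-0.04,0,0],[0.01,-0.04,0,0],[0.01,-0.04,0,0],[0.01,-0.035,0,0],[0.006,-0.02,0,0],[0.004,-0.0145,0,0],[0,0,0,0],[0,0,0,0]]}}

```text
time_s: 18.5
ee_pos: [0.5674, 0.0198, 0.1749]
eef_rot: [3.141, 0.0, -0.165]
force: [0.3, -0.3, -4.7]
grip_width: 0.0239
grip_force: 50.0
```

```bash
python3 - <<'E'
from h import *
o=telemetry.get_obs(); p=o["ee_pos"]; y=o["eef_rot"][2]; togo(o,.5662,.0212,.048,-.162)
D=[]
for c in("scene","side","wrist"):
    im=cams.camera(c);C=cam(c,o)
    draw(im,C,"slide_block",p[0],p[1],p[2]-.0345,y,(0,0,255)); draw(im,C,"long_bracket",.5603,.0222,.005,-.162,(0,255,0)); D.append(im)
cv2.imwrite("pics/e.png",np.hstack([D[0][60:320,160:400],D[1][60:320,150:370],D[2][60:320,120:440]]))
E
```

```text
tcp [0.5674 0.0198 0.1749] [ 3.1414e+00  2.0000e-04 -1.6480e-01] togo tool [-0.0014 -0.0013  0.1269] roll -0.0028
```

View pics/e.png

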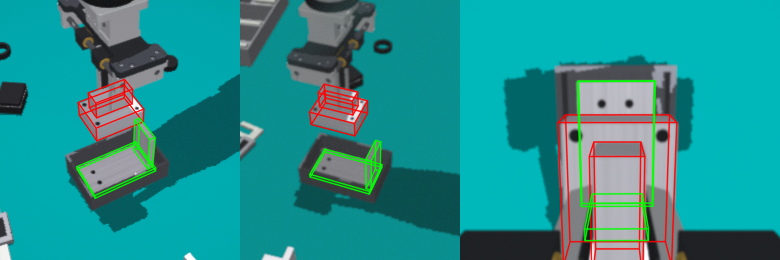

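The held block is level and over the foot, clear of the plate (the outlines match in all three views). I'll lower it.

>>> {"api": "move_arm", "payload": {"increments": [[-0.001,-0.001,0.02,0],[0,0,0.03,0],[0,0,0.03,0],[0,0,0.02,0],[0,0,0.012,0],[0,0,0.006,0],[0,0,0.003,0],[0,0,0.002,0],[0,0,0,0]]}}

```text
time_s: 19.77
ee_pos: [0.5669, 0.0217, 0.0522]
eef_rot: [-3.142, -0.0, -0.164]
force: [-0.3, -0.1, -3.6]
grip_width: 0.0237
grip_force: 50.0
```

>>> {"api": "move_arm", "payload": {"increments": [[0,0,0.001,0],[0,0,0.001,0],[0,0,0,0]]}}

```text
time_s: 20.15
ee_pos: [0.5668, 0.0217, 0.0499]
eef_rot: [3.142, 0.0, -0.164]
force: [-0.2, -0.3, -3.7]
grip_width: 0.0235
grip_force: 50.0
```

>>> {"api": "move_arm", "payload": {"increments": [[0,0,0.001,0],[0,0,0.001,0],[0,0,0,0]]}}

```text
time_s: 20.52
ee_pos: [0.5668, 0.0217, 0.048]
eef_rot: [-3.142, -0.0, -0.164]
force: [-0.4, -0.3, -4.3]
grip_width: 0.0235
grip_force: 50.0
```

>>> {"api": "move_arm", "payload": {"increments": [[0,0,0.0007,0],[0,0,0.0005,0],[0,0,0,0]]}}

```text
time_s: 20.9
ee_pos: [0.5669, 0.0217, 0.0479]
eef_rot: [3.142, -0.0, -0.164]
force: [-6.6, -0.2, 10.8]
grip_width: 0.0239
grip_force: 50.0
```

Contact made. I'll release the block and retreat.

>>> {"api": "move_arm", "payload": {"increments": [[0,0,0,0],[0,0,0,0],[0,0,0,0],[0,0,0,0]], "grip": 0.6}}

```text
time_s: 21.4
ee_pos: [0.5668, 0.0217, 0.0466]
eef_rot: [-3.142, 0.0, -0.164]
force: [0.2, -0.3, -0.5]
grip_width: 0.0557
grip_force: 0.0
```

>>> {"api": "move_arm", "payload": {"increments": [[0,0,-0.03,0],[0,0,-0.05,0],[0,0,-0.05,0],[0,0,-0.05,0],[-0.05,0,0,0],[-0.05,0,0,0],[0,0,0,0],[0,0,0,0]]}}

```text
time_s: 22.4
ee_pos: [0.4688, 0.038, 0.2271]
eef_rot: [-3.141, -0.001, -0.164]
force: [-0.1, -0.4, -0.1]
grip_width: 0.0565
grip_force: 0.0
```

```bash
python3 - <<'E'
from h import *
D=[]
for c in("scene","side"):
    im=cams.camera(c);C=cam(c)
    draw(im,C,"slide_block",.5669,.0217,.013,-.164,(0,0,255)); draw(im,C,"long_bracket",.5603,.0222,.005,-.162,(0,255,0)); D.append(im)
cv2.imwrite("pics/f.png",cv2.resize(np.hstack([D[0][140:300,190:360],D[1][140:300,180:350]]),None,fx=2.3,fy=2.3))
E
```

```text
(no output)
```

View pics/f.png

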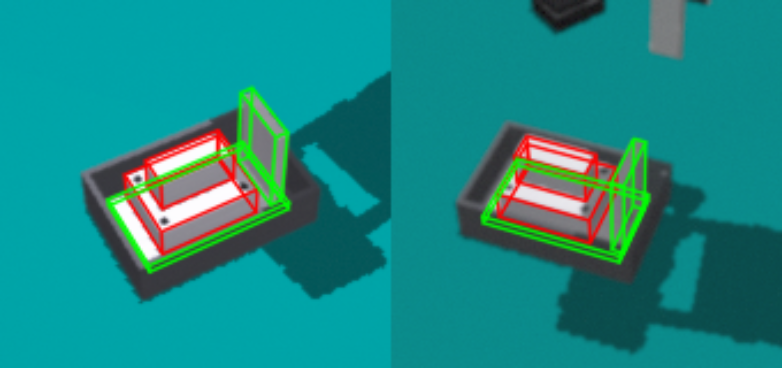

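Both parts sit in the tray exactly on their predicted outlines, level and released.

```bash
python3 -c "
from station import hand_in
print(hand_in())"
```

```text
the job is handed in; nothing more can be done
None
```

I packed the long bracket and the slide block into the tray: the last pictures show both level, released and inside the walls. The short bracket was not touched. The job is handed in at about 22.5 s of the 56 s allowed, but no verdict came back.

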